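# Slide the drip tray home under the dish rack

### The arm

A 6-joint arm with a two-finger parallel gripper is mounted at the origin on the work surface. World frame = base frame: x ahead of the robot, y to its left, z up, the work surface at z = 0. Lengths are in m, angles in rad, forces in N, time in s.
With the tool pointing down it reaches from about 0.325 to 0.9 m from the base axis. Payload 6.1 kg.
Tool frame: the origin (TCP) lies at the very end of the fingers, on their centre line; the grasp point (between the pads) lies manip.grip_point_offset behind it (manip.grip_point_offset is the distance from the TCP to the grasp point, in m); z points along the fingers, y is the line along which they close (so a half turn about z gives the same grasp; the last joint's range is limited). The gripper opens to 87 mm and grips with 3 to 60 N. Pads are 19 mm wide; open, the fingers measure 117 mm over their backs; the gripper's body (75 mm by 190 mm) begins 51 mm behind the grasp point.
Start: joints at [1.211, 0.22, 1.526, -0, 1.395, -0.126], TCP at [0.145, 0.608, 0.223] pointing down, gripper open.
Joint ranges: [-2.98, 2.98], [-0.91, 2.08], [0.09, 2.57], [-1.24, 4.39], [0.2, 2.65], [-2.68, 2.68]. Speed limits (rad/s): [2.57, 2.57, 3.01, 3.14, 3.14, 3.14].

### API

Orientations are given as a unit quaternion [w, x, y, z].
In Python, from bench import manip, capture, finish_job gives the robot as it stands.
- The arm moves only by the tool jog_arm, never from a script. Its argument "commands" is a list of rows, each a list of 7 numbers: the turn, a rotation vector about the tool's x, y, z normalised to -1 to 1, where 1 is 180 degrees, then the shift along the tool's x, y, z normalised to -1 to 1, where 1 is 0.2 m, then the gripper's target within -1 to 1 (shut at 1, half-way at 0, fully open at -1). A call has 1 to 10 rows; each row is the pose to reach, as a shift and turn from the pose commanded when the call began, along the tool's axes at that moment, turning the shorter way round; what a row does not reach only later rows make up. A row lasts 1/8 s, in which the tool goes at most 62.5 mm and 10.7 degrees, less where a joint would pass 70% of its speed; a pose out of reach is approached as far as the arm can. A call with a number of a shift or a turn outside -1 to 1 is refused whole. A call with a gripper value outside its range is refused whole. The fingers move at their own pace and stop on an object; "grip_force" is the grip in N (left out, the last holds). Time passes only in rows, so rows that repeat a pose let the fingers close. It gives the time, the measured TCP pose, the force, the opening and the grip force at its end, in the units of the state.
- manip.observe(): the state, without advancing time (a new reading comes with each control period).
- capture(name): name is "scene" or "top" or "wrist"; returns a dict with "pixels" (480x640x3 uint8, red, green, blue), "depth" (480x640 float32, m along the optical axis (not along the pixel's ray), 0 where there is no reading), "fx", "fy", "cx", "cy" (pixels), "eye" and "attitude" of the camera in the world. Camera axes: x right, y down, z forward; pixel columns grow to the right and rows downward; lengths in m; the calibration is good to about 2 mm. A picture is of the moment at which its call begins.
- finish_job(): hands the job in; it is judged then, once.
The state is a dict: "time": time; "joints": joint angles; "qd": joint speeds; "effort": joint torques, N m; "tcp_pos": TCP position; "eef_rot": TCP orientation; "contact_force": force on the tool from outside, world axes, zero at the start; "moment": the same for the moment, N m; "gripper_width": finger opening in m; "grip_force": force on a finger pad.
Only numpy, scipy, OpenCV 4.12 (cv2) and the standard library are available. Lean on these libraries where they do the work, as an engineer would, in place of code of your own. Each camera call takes 0.05 s, during which the arm holds its last target. There are 200 camera calls.

### The job

Push the blue drip tray back under the dish rack: slide it flat along the counter, leading end first, in between the rack's two front feet until it is fully home against the stop at the back, then take your hand away. Only push it with the fingertips or the outside of the fingers, never lift or tip it, and leave the other things on the counter where they are.

Things in the scene. Friction and masses are not known exactly. Their poses are not given: they have to be found in the camera images.
- dish_rack: steel wire dish rack holding plates, fixed to the counter. Origin: on the counter midway between its two front feet; +x points into the rack (the way the tray slides in), z up. Round black feet, 24 mm across, 34 mm high, at x = 0 (front pair) and x = 152 mm (rear pair), y = -95 and +95 mm: each pair leaves a gap 166 mm wide
- rack_rim (a point): middle of the rack's front top rim, 126 mm above the counter (rack x = -6 mm). The wire basket spans rack x = -10 to 176 mm, y = -107 to 107 mm, 46 to 130 mm above the counter; plates stand up to 220 mm high from rack x = 50 mm on, a cutlery caddy hangs behind to x = 230 mm
- rack_stop (a point): middle of the front face of the tray stop, a 6 mm wire across the back of the rack, 12 mm above the counter, at rack x = 160 mm, y = 0. The leading end of the tray rests against it when the tray is fully home
- drip_tray: blue plastic drip tray, loose, flat on the counter before the rack: 220 mm long (x), 160 wide (y), 22 high, nearly solid (floor 4 mm below the rim), upright sides, corners rounded to 14 mm, 0.25 to 0.5 kg. Origin: centre of its underside; +x: leading end, already roughly towards the rack. Fully home its origin is at rack x = 50 mm, y = 0, its axes along the rack's
- tray_lead (a point): middle of the drip tray's leading end, on its underside (tray x = 110 mm)
- tray_near (a point): middle of the tray's near end (tray x = -110 mm), half-way up, marked by a 60 mm white strip on its side and rim; with the tray home this end stays 60 mm out in front of the front feet's centres
- mug: white ceramic mug, 80 mm across, 92 mm tall, with a handle; stands beside the rack; origin at the centre of its underside
- sauce_jar: amber glass jar with a red lid, 68 mm across, 105 mm tall; stands beside the rack on its other side; origin at the centre of its underside
- scrub_pad: yellow and green scrubbing pad lying flat, 105 x 68 x 35 mm; origin at the centre of its underside
- steel_bowl: small steel bowl, 124 mm across, 52 mm tall; origin at the centre of its underside
- pepper_can: red can, 60 mm across, 100 mm tall; origin at the centre of its underside
- tumbler: green plastic cup, 72 mm across, 80 mm tall; origin at the centre of its underside
- lunch_box: clear lunch box with an orange lid, 120 x 85 x 62 mm, standing flat; origin at the centre of its underside

How it is judged:
On the way:
1. the leading end of the tray has gone in between the two front feet, flat on the counter (x of tray_lead in the frame of dish_rack above 0.02 m and y of tray_lead in the frame of dish_rack between -0.03 and 0.03 m and height (world z) of drip_tray below 0.006 m), for 0.1 s.
At the end, for the whole second after the job is handed in: The tray lies flat and still on the counter between the rack's feet, within 5 mm of fully home against the stop (its origin 45 to 54 mm inside the front feet), within 6 mm of the middle and 0.05 rad of square (x of drip_tray in the frame of dish_rack between 0.045 and 0.054 m and y of drip_tray in the frame of dish_rack between -0.006 and 0.006 m and angle between the x axis of drip_tray and the x axis of dish_rack, either way round below 0.05 rad and height (world z) of drip_tray below 0.004 m and angle between drip_tray's own z axis and vertical below 0.04 rad and linear speed of drip_tray below 0.01 m/s and angular speed of drip_tray below 0.1 rad/s); the robot touches nothing.
It fails at once if the drip tray is lifted (10 mm) or tipped (0.12 rad) (height (world z) of drip_tray above 0.01 m or angle between drip_tray's own z axis and vertical above 0.12 rad).
It fails at once if another thing on the counter is moved by more than 20 mm or tipped (distance of any of mug, sauce_jar, scrub_pad, steel_bowl, pepper_can, tumbler, lunch_box from where it was at the start of the episode above 0.02 m or angle between any of mug, sauce_jar, scrub_pad, steel_bowl, pepper_can, tumbler, lunch_box's own z axis and vertical above 0.3 rad).
It also fails if it takes over 72 s, if anything falls off the work surface, if the arm or the gripper's body presses on something with over 40 N, if the wrist force passes 120 N, or if a joint passes its speed limit or range.

## Working session

There is one attempt and no reset: what is moved stays moved. The work goes in short steps, Python scripts to look and compute and a tool call to move; the robot and the scene stay as the last step left them, time stands still between calls to the robot, and variables do not carry over. Pictures are saved under pics/ and viewed, at most 10 in all, crops included, and the job is handed in when it is done.

Besides the shell and the picture viewer there is one more tool, called after "Emit:" as a command line: name --pt "numbers of a row" for each row, then --argument value for the rest. jog_arm: Moves the arm, as the interface text tells. Scaled input: -1 to 1 covers 0.2 m each way for a shift and 180 degrees each way for a turn. Its arguments: {"type":"object","properties":{"commands":{"type":"array"},"grip_force":{"type":"number"}},"required":["commands"]}

```bash
mkdir -p pics; cat > h.py <<'E'
import numpy as np, cv2
from bench import manip, capture, finish_job
from scipy.spatial.transform import Rotation as R
def rot(c):
    a=np.array(c["attitude"],float)
    return a if a.shape==(3,3) else R.from_quat(a[[1,2,3,0]]).as_matrix()
def cloud(c):
    d=c["depth"];v,u=np.mgrid[0:480,0:640]
    p=np.stack([(u-c["cx"])/c["fx"]*d,(v-c["cy"])/c["fy"]*d,d],-1)
    return p@rot(c).T+np.array(c["eye"])
def save(c,n): cv2.imwrite(f"pics/{n}.png",cv2.cvtColor(c["pixels"],cv2.COLOR_RGB2BGR))
def ray(c,uv,z):
    uv=np.atleast_2d(np.array(uv,float))
    d=np.c_[(uv[:,0]-c["cx"])/c["fx"],(uv[:,1]-c["cy"])/c["fy"],np.ones(len(uv))]@rot(c).T
    e=np.array(c["eye"]);return e+d*((z-e[2])/d[:,2])[:,None]
E
python3 - <<'E'
from h import *
s=manip.observe();print(s["time"],s["tcp_pos"],s["eef_rot"],s["gripper_width"],manip.grip_point_offset)
for n in("scene","top"):
    c=capture(n);save(c,n+"0");print(n,c["eye"],c["attitude"],c["fx"],c["cx"],c["cy"])
    np.savez(n+"0",**c)
E
```

```text
0.0 [0.14457567 0.6074199  0.22142562] [-2.34635747e-04  1.16625312e-01  9.93175512e-01 -9.40079608e-04] 0.08700788895388153 0.0187
scene [ 1.34452496 -0.28484946  1.12593939] [-0.27273034  0.75389411  0.56090015 -0.20652564] 510.235216702375 319.4466455328149 234.708241799323
top [ 0.31904881 -0.04540868  1.15495451] [ 0.07531222 -0.69181934  0.71404803 -0.07648189] 501.2896665384442 323.77169430998964 234.89055240515853
```

View pics/scene0.png

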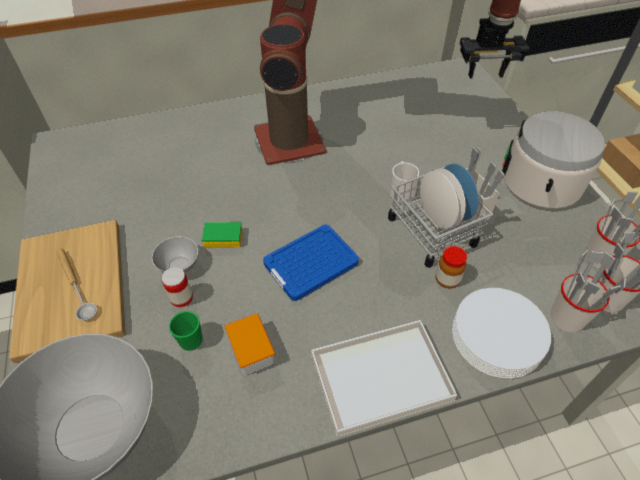

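View pics/top0.png

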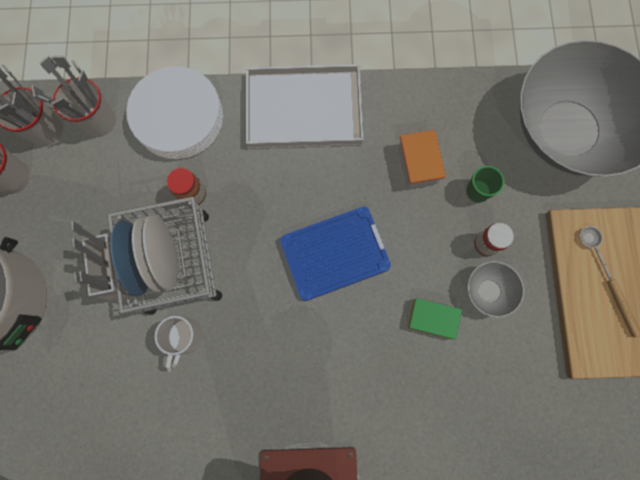

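The views show the blue tray at top (335,253) with its white strip at (378,236). The rack is to its left, with front feet near (206,216) and (217,296) and the rear foot near (150,311). The scene view also shows feet at (391,214), (430,260) and (475,243).

```bash
cat >> h.py <<'E'
def tray(c):
    """tray pose from blue rim outline, z=0.022"""
    h=cv2.cvtColor(c["pixels"],cv2.COLOR_RGB2HSV)
    m=((h[...,0]>105)&(h[...,0]<130)&(h[...,1]>150)&(h[...,2]>60)).astype(np.uint8)
    n,l,st,ce=cv2.connectedComponentsWithStats(m);k=1+np.argmax(st[1:,4])
    cs,_=cv2.findContours((l==k).astype(np.uint8),cv2.RETR_EXTERNAL,cv2.CHAIN_APPROX_NONE)
    p=cv2.convexHull(cs[0])[:,0]
    w=ray(c,p,0.022)[:,:2]
    return cv2.minAreaRect((w*1000).astype(np.float32)), st[k]
E
python3 - <<'E'
from h import *
for n in("scene","top"):
    c=dict(np.load(n+"0.npz")); c={k:(v if v.ndim else float(v)) for k,v in c.items()}
    print(n,tray(c))
    g=c["pixels"].max(2); h=cv2.cvtColor(c["pixels"],cv2.COLOR_RGB2HSV)
    m=(g<38).astype(np.uint8)
    nn,l,st,ce=cv2.connectedComponentsWithStats(m)
    P=cloud(c)
    for i in range(1,nn):
        if st[i,4]>12:
            u,v=ce[i]
            if (n=="top" and 90<u<240 and 180<v<330) or (n=="scene" and 370<u<500 and 190<v<280):
                q=P[l==i]; print(st[i],ce[i].round(1),np.median(q,0).round(3),q[:,2].min().round(3),q[:,2].max().round(3),ray(c,ce[i],.034).round(3),ray(c,ce[i],.017).round(3))
    # rim points
    if n=="top":
        for z0,z1 in((.10,.135),(.115,.135)):
            k=(P[...,2]>z0)&(P[...,2]<z1)&(P[...,1]>.1)&(P[...,1]<.6);q=P[k];sel=h[k][:,1]<60;q=q[sel]
            r=cv2.minAreaRect((q[:,:2]*1000).astype(np.float32));print("rim",len(q),r)
    # other things: height above counter
        for nm,(u,v) in dict(mug=(174,336),jar=(182,181),pad=(436,319),bowl=(495,290)).items():
            print(nm,np.nanmedian(P[v-4:v+5,u-4:u+5].reshape(-1,3),0).round(3))
    hh=[ (P[...,2][100:110,560:570])]
c=dict(np.load("top0.npz"));i=c["pixels"][180:330,90:240,::-1];cv2.imwrite("pics/crop.png",cv2.resize(i,(600,600),interpolation=cv2.INTER_NEAREST))
E
```

```text
scene (((533.78369140625, -73.93910217285156), (169.064453125, 223.91387939453125), 18.552310943603516), array([ 264,  225,   95,   76, 3940], dtype=int32))
[389 211   7  10  47] [391.5 215.9] [0.446 0.196 0.02 ] 0.005 0.035 [[0.457 0.19  0.034]] [[0.443 0.197 0.017]]
[470 237   9  11  62] [474.  242.1] [0.605 0.377 0.021] 0.002 0.038 [[0.613 0.371 0.034]] [[0.602 0.381 0.017]]
[425 257   9  10  58] [428.8 261.9] [0.632 0.229 0.023] 0.005 0.036 [[0.64  0.224 0.034]] [[0.629 0.232 0.017]]
top (((524.6510620117188, -75.14860534667969), (156.83889770507812, 215.7076873779297), 18.556241989135742), array([ 281,  208,  109,   92, 6175], dtype=int32))
rim 3749 ((664.4387817382812, 431.9073791503906), (551.237060546875, 417.5585021972656), 8.159528732299805)
rim 2675 ((665.1746215820312, 425.62542724609375), (549.6318359375, 417.0318298339844), 6.829131603240967)
mug [0.348 0.293 0.005]
jar [0.679 0.257 0.105]
pad [ 0.366 -0.293  0.036]
bowl [ 0.429 -0.439  0.005]
```

View pics/crop.png

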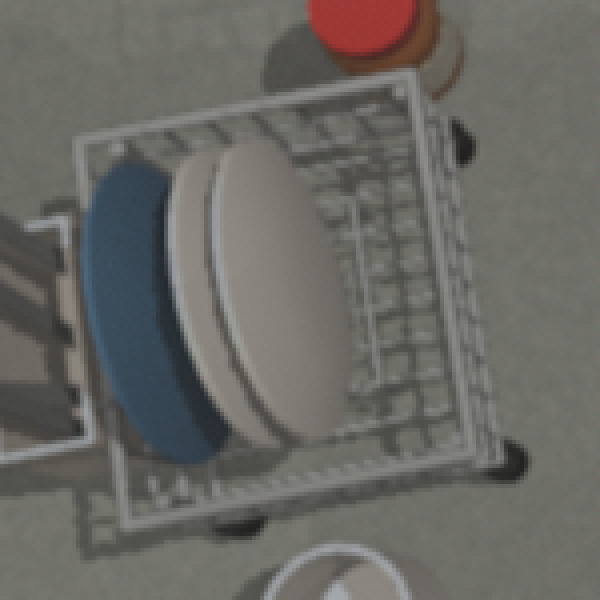

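The crop shows the rim corners at about (412,72) and (472,458) for the front, and (78,140) and (128,525) for the rear. The feet are at (462,140) and (512,460) in front, and (240,522) at the rear.

```bash
python3 - <<'E'
from h import *
c=dict(np.load("top0.npz"));c={k:(v if v.ndim else float(v)) for k,v in c.items()}
def fit(L,W):
    # rigid 2D
    L=np.array(L,float);lm,wm=L.mean(0),W.mean(0)
    H=(L-lm).T@(W-wm);U,S,Vt=np.linalg.svd(H);D=np.diag([1,np.linalg.det(Vt.T@U.T)]);Rr=Vt.T@D@U.T
    t=wm-Rr@lm;return np.degrees(np.arctan2(Rr[1,0],Rr[0,0])),t,np.linalg.norm(L@Rr.T+t-W,axis=1)
cr=np.array([(412,72),(472,458),(78,140),(128,525)])/4+[89.6,179.6]
W=ray(c,cr,.128)[:,:2]
# looking +x into rack (world +y): rack +y = world -x
print("rim",fit([(-8,-105),(-8,105),(174,-105),(174,105)],W*1000))
F=np.array([(.624,.233),(.438,.200),(.597,.381)])*1000
print("feet scene",fit([(0,-95),(0,95),(152,-95)],F))
r,_=tray(c);print("tray",r,cv2.boxPoints(r))
h=cv2.cvtColor(c["pixels"],cv2.COLOR_RGB2HSV);m=(h[...,1]<40)&(h[...,2]>140);v,u=np.nonzero(m);k=(abs(u-377)<15)&(abs(v-237)<20);print("strip",ray(c,[[u[k].mean(),v[k].mean()]],.022))
s=dict(np.load("scene0.npz"));s={k:(v if v.ndim else float(v)) for k,v in s.items()}
# top-rim only via depth in both
for cc in(c,s):
    P=cloud(cc);hh=cv2.cvtColor(cc["pixels"],cv2.COLOR_RGB2HSV)
    k=(abs(P[...,2]-.019)<.009)&(hh[...,0]>105)&(hh[...,0]<130)&(hh[...,1]>150)&(P[...,1]<.1);q=P[k]
    print(len(q),cv2.minAreaRect((q[:,:2]*1000).astype(np.float32)), np.median(P[...,2][(abs(P[...,0]-.5)<.05)&(abs(P[...,1]-.1)<.04)]))
E
```

```text
rim (np.float64(99.97965926022567), array([529.61849718, 214.2442572 ]), array([1.96624744, 2.55969688, 1.94195459, 3.68443623]))
feet scene (np.float64(100.10575957515998), array([530.71488604, 215.89631876]), array([0.49681574, 1.12049989, 1.33524681]))
tray ((524.6510620117188, -75.14860534667969), (156.83889770507812, 215.7076873779297), 18.556241989135742) [[ 415.9856       2.1422615]
 [ 484.63144   -202.35117  ]
 [ 633.3165    -152.43947  ]
 [ 564.67065     52.053955 ]]
strip [[ 0.55950113 -0.17518398  0.022     ]]
6142 ((524.9532470703125, -75.1872787475586), (156.97413635253906, 216.10670471191406), 18.518781661987305) 0.00011544563790510942
3775 ((527.331298828125, -72.47712707519531), (163.8875274658203, 222.35693359375), 17.946760177612305) -0.0009503066218152778
```

Emit:
jog_arm --pt "0 0 -0.13 -0.73 -0.79 0 -1" --pt "0 0 -0.13 -0.73 -0.79 0 -1" --pt "0 0 -0.13 -0.73 -0.79 0 -1" --pt "0 0 -0.13 -0.73 -0.79 0 -1" --pt "0 0 -0.13 -0.73 -0.79 0 -1" --pt "0 0 -0.13 -0.73 -0.79 0 -1"

```text
time: 0.85
tcp_pos: [0.25, 0.4209, 0.2225]
eef_rot: [-0.0, -0.087, 0.996, 0.0]
contact_force: [-0.1, 1.4, 0.3]
gripper_width: 0.087
grip_force: 0.0
```

```bash
cat >> h.py <<'E'
O=np.array([.5302,.2151]);A=np.radians(100.0);U=np.array([np.cos(A),np.sin(A)]);V=np.array([-U[1],U[0]])
def rk2w(x,y): return O+x*U+y*V
def w2rk(p): d=np.asarray(p)[:2]-O; return np.array([d@U,d@V])
def go(xyz,yaw):
    """norm. row for target TCP xyz, tool y heading yaw (deg)"""
    s=manip.observe();q=np.array(s["eef_rot"]);r=R.from_quat(q[[1,2,3,0]])
    y=np.radians(yaw);Y=np.array([np.cos(y),np.sin(y),0]);Z=np.array([0,0,-1.]);X=np.cross(Y,Z)
    T=R.from_matrix(np.c_[X,Y,Z]);t=(r.inv()*T).as_rotvec()/np.pi
    d=r.inv().apply(np.array(xyz)-s["tcp_pos"])/.2
    print(s["time"],np.round(s["tcp_pos"],4),"F",np.round(s["contact_force"],1),"rk",w2rk(s["tcp_pos"]).round(4),"->",t.round(4),d.round(4))
E
python3 - <<'E'
from h import *
go((.36,.24,.22),100)
E
```

```text
0.85 [0.25   0.4209 0.2225] F [-0.1  1.4  0.3] rk [0.2514 0.2402] -> [ 0.0002 -0.0001 -0.0001] [-0.3848 -0.9864  0.012 ]
```

Emit:
jog_arm --pt "0 0 0 -0.08 -0.98 0 -1" --pt "0 0 0 -0.08 -0.98 0 -1" --pt "0 0 0 -0.08 -0.98 0 -1" --pt "0 0 0 -0.08 -0.98 0 -1" --pt "0 0 0 -0.08 -0.98 0 -1"

```text
time: 1.48
tcp_pos: [0.3002, 0.2309, 0.2228]
eef_rot: [0.0, -0.087, 0.996, 0.0]
contact_force: [-0.7, 0.6, -1.1]
gripper_width: 0.087
grip_force: 0.0
```

Emit:
jog_arm --pt "0 0 0 -0.14 -0.94 0 -1" --pt "0 0 0 -0.14 -0.94 0 -1" --pt "0 0 0 -0.14 -0.94 0 -1" --pt "0 0 0 -0.14 -0.94 0 -1" --pt "0 0 0 -0.14 -0.94 0 -1"

```text
time: 2.1
tcp_pos: [0.3604, 0.0513, 0.2224]
eef_rot: [-0.0, -0.088, 0.996, 0.001]
contact_force: [0.2, 0.3, -0.1]
gripper_width: 0.0872
grip_force: 0.0
```

```bash
python3 - <<'E'
from h import *
go((*rk2w(-.284,.178),.08),100)
E
```

```text
2.1 [0.3604 0.0513 0.2224] F [ 0.2  0.3 -0.1] rk [-0.1318  0.1957] -> [ 0.0004 -0.0002  0.0003] [-0.0882 -0.7619  0.7111]
```

Now above the start point beside the tray, then lower to 10 mm.

Emit:
jog_arm --pt "0 0 0 -0.09 -0.76 0 -1" --pt "0 0 0 -0.09 -0.76 0 -1" --pt "0 0 0 -0.09 -0.76 0 -1" --pt "0 0 0 -0.09 -0.76 0.7 -1" --pt "0 0 0 -0.09 -0.76 0.7 -1" --pt "0 0 0 -0.09 -0.76 0.7 -1" --pt "0 0 0 -0.09 -0.76 0.7 -1"

```text
time: 2.98
tcp_pos: [0.4047, -0.0949, 0.0827]
eef_rot: [-0.001, -0.089, 0.996, 0.0]
contact_force: [-0.2, 0.1, 0.6]
gripper_width: 0.0868
grip_force: 0.0
```

Emit:
jog_arm --pt "0 0 0 0 0 0.15 -1" --pt "0 0 0 0 0 0.27 -1" --pt "0 0 0 0 0 0.36 -1" --pt "0 0 0 0 0 0.36 -1"

```text
time: 3.48
tcp_pos: [0.406, -0.0966, 0.0121]
eef_rot: [0.001, -0.088, 0.996, -0.0]
contact_force: [-0.1, -0.9, -0.7]
gripper_width: 0.0871
grip_force: 0.0
```

```bash
python3 - <<'E'
from h import *
go((*rk2w(-.284,.095),.01),100)
c=capture("scene");save(c,"s1")
E
```

```text
3.475 [ 0.406  -0.0966  0.0121] F [-0.1 -0.9 -0.7] rk [-0.2854  0.1765] -> [-0.0003  0.0005  0.0004] [-0.4073  0.0065  0.0111]
```

View pics/s1.png

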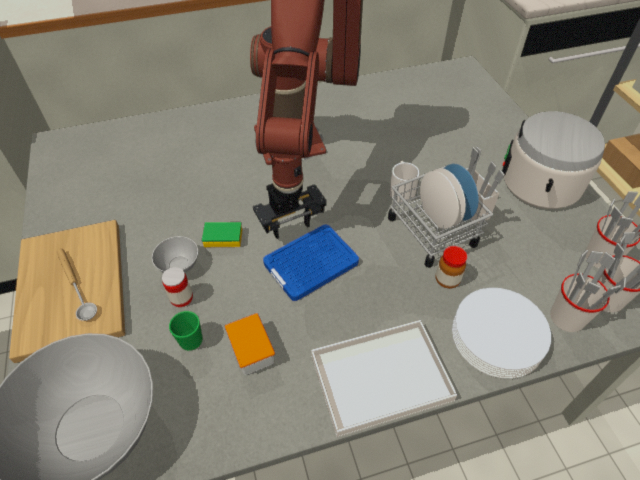

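The fingers sit clear of the tray's robot-facing side, at about (278,232) and (322,212). I'll push sideways slowly.

Emit:
jog_arm --pt "0 0 0 -0.04 0 0 -1" --pt "0 0 0 -0.08 0 0 -1" --pt "0 0 0 -0.12 0 0 -1" --pt "0 0 0 -0.16 0 0 -1" --pt "0 0 0 -0.2 0 0 -1" --pt "0 0 0 -0.24 0 0 -1" --pt "0 0 0 -0.28 0 0 -1" --pt "0 0 0 -0.32 0 0 -1" --pt "0 0 0 -0.36 0 0 -1" --pt "0 0 0 -0.39 0 0 -1"

```text
time: 4.78
tcp_pos: [0.4818, -0.0831, 0.0105]
eef_rot: [0.0, -0.087, 0.996, -0.0]
contact_force: [-3.0, -0.7, 0.4]
gripper_width: 0.087
grip_force: 1.3
```

```bash
cat >> h.py <<'E'
def tr():
    # body-of-hand may hide one edge in top; report both views
    for n in("top","scene"):
        c=capture(n);r,st=tray(c);(w,l),a=r[1],r[2]
        if w>l: w,l=l,w;a-=90
        b=cv2.boxPoints(r)/1000
        print(n,"rk c",(w2rk(np.array(r[0])/1000)*1000).round(1),"size",round(l),round(w),"ang",round((a+90-100+90)%180-90,2))
        print((np.array([w2rk(p) for p in b])*1000).round(1).tolist())
    return c
E
python3 - <<'E'
from h import *
go((*rk2w(-.284,.09),.01),100);tr()
E
```

```text
4.775 [ 0.4818 -0.0831  0.0105] F [-3.  -0.7  0.4] rk [-0.2852  0.0995] -> [-0.  0. -0.] [-0.0474  0.0062  0.0027]
top rk c [-296.1  -10.1] size 215 115 ang -0.09
[[-188.4, 47.3], [-403.6, 47.6], [-403.8, -67.5], [-188.6, -67.8]]
scene rk c [-296.2    2.5] size 222 172 ang 0.04
[[-185.4, 88.6], [-407.1, 88.4], [-407.0, -83.6], [-185.2, -83.4]]
```

Emit:
jog_arm --pt "0 0 0 -0.03 0 0 -1" --pt "0 0 0 -0.055 0 0 -1" --pt "0 0 0 -0.055 0 0 -1" --pt "0 0 0 -0.02 0 0 -1" --pt "0 0 0 0.15 0 0 -1" --pt "0 0 0 0.15 0 -0.4 -1" --pt "0 0 0 0.15 0 -0.4 -1" --pt "0 0 0 0.15 0 -0.4 -1"

```text
time: 5.88
tcp_pos: [0.453, -0.0889, 0.0924]
eef_rot: [0.002, -0.087, 0.996, -0.001]
contact_force: [-0.3, 0.2, -0.5]
gripper_width: 0.0869
grip_force: 0.0
```

```bash
python3 - <<'E'
from h import *
go((*rk2w(-.45,.1),.09),55);go((*rk2w(-.45,.0),.09),10);tr()
E
```

```text
5.875 [ 0.453  -0.0889  0.0924] F [-0.3  0.2 -0.5] rk [-0.286   0.1288] -> [-2.0e-04  1.5e-03  2.5e-01] [-0.1443 -0.82    0.0145]
5.875 [ 0.453  -0.0889  0.0924] F [-0.3  0.2 -0.5] rk [-0.286   0.1288] -> [4.0e-04 1.6e-03 5.0e-01] [-0.6443 -0.82    0.0165]
top rk c [-296.    -7.9] size 215 143 ang 0.08
[[-188.5, 63.7], [-403.7, 63.4], [-403.5, -79.4], [-188.3, -79.1]]
scene rk c [-296.2   -9.3] size 222 170 ang 0.25
[[-185.5, 76.1], [-407.6, 75.1], [-406.9, -94.6], [-184.7, -93.6]]
```

Emit:
jog_arm --pt "0 0 0.5 -0.1 -0.77 0 -1" --pt "0 0 0.5 -0.1 -0.77 0 -1" --pt "0 0 0.5 -0.1 -0.77 0 -1" --pt "0 0 0.5 -0.1 -0.77 0 -1" --pt "0 0 0.5 -0.1 -0.77 0 -1" --pt "0 0 0.5 -0.64 -0.77 0 -1" --pt "0 0 0.5 -0.64 -0.77 0 -1" --pt "0 0 0.5 -0.64 -0.77 0 -1" --pt "0 0 0.5 -0.64 -0.77 0 -1" --pt "0 0 0.5 -0.64 -0.77 0 -1"

```text
time: 7.22
tcp_pos: [0.6032, -0.2169, 0.0879]
eef_rot: [-0.002, 0.642, 0.766, -0.0]
contact_force: [0.2, 0.8, 0.2]
gripper_width: 0.0868
grip_force: 0.0
```

```bash
python3 - <<'E'
from h import *
go((*rk2w(-.436,.0),.01),10);tr()
E
```

```text
7.225 [ 0.6032 -0.2169  0.0879] F [0.2 0.8 0.2] rk [-0.4381  0.0031] -> [-0.001  -0.0008  0.0004] [0.0098 0.0167 0.3895]
top rk c [-2.884e+02 -2.000e-01] size 198 159 ang -0.9
[[-188.1, 77.8], [-386.3, 80.9], [-388.8, -78.2], [-190.6, -81.3]]
scene rk c [-296.6   -9.9] size 221 169 ang 0.19
[[-186.2, 74.7], [-407.4, 74.0], [-406.9, -94.6], [-185.7, -93.8]]
```

Emit:
jog_arm --pt "0 0 0 0 0.015 0.2 -1" --pt "0 0 0 0 0.015 0.39 -1" --pt "0 0 0 0 0.015 0.39 -1"

```text
time: 7.7
tcp_pos: [0.6039, -0.2156, 0.0084]
eef_rot: [-0.004, 0.642, 0.766, -0.001]
contact_force: [-0.4, 0.6, 0.2]
gripper_width: 0.0869
grip_force: 0.0
```

Emit:
jog_arm --pt "0 0 0 0.1 0 0 -1" --pt "0 0 0 0.17 0 0 -1" --pt "0 0 0 0.25 0 0 -1" --pt "0 0 0 0.33 0 0 -1" --pt "0 0 0 0.41 0 0 -1" --pt "0 0 0 0.49 0 0 -1" --pt "0 0 0 0.57 0 0 -1" --pt "0 0 0 0.65 0 0 -1" --pt "0 0 0 0.7 0 0 -1" --pt "0 0 0 0.7 0 0 -1"

```text
time: 8.95
tcp_pos: [0.582, -0.0776, 0.0117]
eef_rot: [-0.001, 0.642, 0.766, -0.0]
contact_force: [-0.9, -0.9, -0.4]
gripper_width: 0.0869
grip_force: 0.0
```

```bash
python3 - <<'E'
from h import *
go((*rk2w(-.24,.0),.01),10);c=tr();save(c,"s2")
E
```

```text
8.95 [ 0.582  -0.0776  0.0117] F [-0.9 -0.9 -0.4] rk [-2.972e-01 -2.000e-04] -> [-0.0006 -0.0006  0.0003] [ 0.286  -0.0005  0.009 ]
top rk c [-113.5  -12.1] size 192 103 ang 64.6
[[-118.7, 96.8], [-201.2, -76.9], [-108.2, -121.0], [-25.8, 52.6]]
scene rk c [-178.4   -8.4] size 224 169 ang -0.04
[[-66.1, 75.9], [-290.5, 76.1], [-290.6, -92.8], [-66.2, -93.0]]
```

View pics/s2.png

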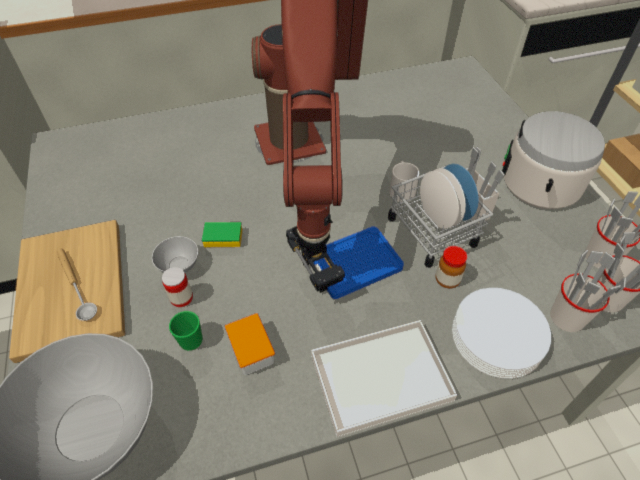

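The tray is going in straight, lying at (363,262) and lined up between the front feet at (391,214) and (430,260). I'll keep pushing.

Emit:
jog_arm --pt "0 0 0 0.07 0 0 -1" --pt "0 0 0 0.14 0 0 -1" --pt "0 0 0 0.21 0 0 -1" --pt "0 0 0 0.28 0 0 -1" --pt "0 0 0 0.35 0 0 -1" --pt "0 0 0 0.42 0 0 -1" --pt "0 0 0 0.49 0 0 -1" --pt "0 0 0 0.56 0 0 -1" --pt "0 0 0 0.62 0 0 -1" --pt "0 0 0 0.62 0 0 -1"

```text
time: 10.3
tcp_pos: [0.5614, 0.044, 0.0126]
eef_rot: [-0.0, 0.642, 0.766, 0.0]
contact_force: [-0.4, 1.0, -0.7]
gripper_width: 0.0871
grip_force: 0.0
```

```bash
python3 - <<'E'
from h import *
go((*rk2w(-.07,.0),.01),10);c=tr();save(c,"s3")
E
```

```text
10.3 [0.5614 0.044  0.0126] F [-0.4  1.  -0.7] rk [-0.174 -0.001] -> [-0.     -0.0002  0.0004] [ 0.5198 -0.0042  0.0131]
top rk c [-102.7  -26.5] size 52 51 ang 78.18
[[-122.2, 4.2], [-132.9, -46.8], [-83.1, -57.2], [-72.5, -6.2]]
scene rk c [-79.4  -7.7] size 178 171 ang 0.33
[[9.3, 78.5], [-169.1, 77.5], [-168.1, -93.8], [10.3, -92.8]]
```

View pics/s3.png

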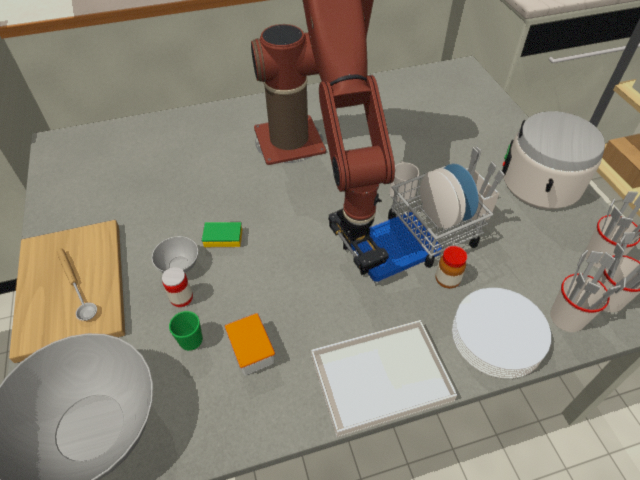

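The tray is now entering between the front feet, with the gripper well clear of the rim. I'll push on, then creep to the stop.

Emit:
jog_arm --pt "0 0 0 0.06 0 0 -1" --pt "0 0 0 0.12 0 0 -1" --pt "0 0 0 0.18 0 0 -1" --pt "0 0 0 0.24 0 0 -1" --pt "0 0 0 0.3 0 0 -1" --pt "0 0 0 0.36 0 0 -1" --pt "0 0 0 0.41 0 0 -1" --pt "0 0 0 0.44 0 0 -1" --pt "0 0 0 0.46 0 0 -1" --pt "0 0 0 0.46 0 0 -1"

```text
time: 11.65
tcp_pos: [0.5453, 0.1339, 0.0124]
eef_rot: [-0.0, 0.643, 0.766, 0.0]
contact_force: [1.1, -0.9, 0.1]
gripper_width: 0.0869
grip_force: 0.3
```

Emit:
jog_arm --pt "0 0 0 0.01 0 0 -1" --pt "0 0 0 0.02 0 0 -1" --pt "0 0 0 0.03 0 0 -1"

```text
time: 12.02
tcp_pos: [0.5443, 0.1393, 0.0123]
eef_rot: [-0.0, 0.643, 0.766, -0.0]
contact_force: [0.6, -1.2, 0.4]
gripper_width: 0.0869
grip_force: 1.3
```

```bash
python3 - <<'E'
from h import *
go((*rk2w(-.0685,.0),.01),10)
E
```

```text
12.025 [0.5443 0.1393 0.0123] F [ 0.6 -1.2  0.4] rk [-0.077  -0.0007] -> [-0.0002 -0.     -0.0001] [ 0.0427 -0.0035  0.0116]
```

Creep in 2 mm steps until force rises.

Emit:
jog_arm --pt "0 0 0 0.01 0 0 -1" --pt "0 0 0 0.02 0 0 -1" --pt "0 0 0 0.03 0 0 -1" --pt "0 0 0 0.03 0 0 -1"

```text
time: 12.52
tcp_pos: [0.5432, 0.1457, 0.0124]
eef_rot: [-0.0, 0.643, 0.766, 0.0]
contact_force: [0.4, 0.1, 0.2]
gripper_width: 0.0873
grip_force: 0.1
```

Emit:
jog_arm --pt "0 0 0 0.01 0 0 -1" --pt "0 0 0 0.01 0 0 -1"

```text
time: 12.78
tcp_pos: [0.5433, 0.1469, 0.0125]
eef_rot: [0.0, 0.643, 0.766, -0.0]
contact_force: [1.5, -2.6, -1.1]
gripper_width: 0.0872
grip_force: 1.7
```

Emit:
jog_arm --pt "0 0 0 0.01 0 0 -1" --pt "0 0 0 0.01 0 0 -1"

```text
time: 13.02
tcp_pos: [0.5435, 0.1472, 0.0126]
eef_rot: [0.001, 0.642, 0.766, -0.001]
contact_force: [2.8, -10.9, -2.0]
gripper_width: 0.087
grip_force: 5.2
```

The force rose to about 11 N and the tip stopped, so the tray is at the stop. I'll back off and look.

Emit:
jog_arm --pt "0 0 0 -0.02 0 0 -1" --pt "0 0 0 -0.15 0 0 -1" --pt "0 0 0 -0.4 0 0 -1" --pt "0 0 0 -0.6 0 -0.3 -1" --pt "0 0 0 -0.9 0 -1 -1" --pt "0 0 0 -0.9 0 -1 -1" --pt "0 0 0 -0.9 0 -1 -1" --pt "0 0 0 -0.9 0 -1 -1" --pt "0 0 0 -0.9 0 -1 -1" --pt "0 0 0 -0.9 0 -1 -1"

```text
time: 14.28
tcp_pos: [0.5728, -0.0271, 0.2104]
eef_rot: [-0.002, 0.642, 0.766, -0.001]
contact_force: [0.0, 0.0, -0.2]
gripper_width: 0.0871
grip_force: 0.0
```

```bash
python3 - <<'E'
from h import *
go((*rk2w(-.3,.0),.2),10);c=tr();t=capture("top")
a=c["pixels"][180:300,360:520,::-1];b=t["pixels"][190:310,110:270,::-1]
cv2.imwrite("pics/end.png",np.vstack([cv2.resize(x,(400,300),interpolation=cv2.INTER_NEAREST) for x in(a,b)]))
# near part of tray + white strip, edges in rack coords (z=.022)
for n,cc in(("top",t),("scene",c)):
    h=cv2.cvtColor(cc["pixels"],cv2.COLOR_RGB2HSV)
    m=((h[...,0]>105)&(h[...,0]<130)&(h[...,1]>150)&(h[...,2]>60))
    v,u=np.nonzero(m);w=ray(cc,np.c_[u,v],.022);r=np.array([w2rk(p) for p in w])*1000
    for x0,x1 in((-50,-35),(-35,-20)):
        k=(r[:,0]>x0)&(r[:,0]<x1)&(abs(r[:,1])<130);print(n,x0,"y",r[k,1].min().round(1),r[k,1].max().round(1))
    for y0,y1 in((-65,-50),(-50,-35),(35,50),(50,65)):
        k=(r[:,1]>y0)&(r[:,1]<y1)&(r[:,0]>-150);print(n,y0,"xmin",r[k,0].min().round(1))
E
```

```text
14.275 [ 0.5728 -0.0271  0.2104] F [ 0.   0.  -0.2] rk [-2.46e-01  1.00e-04] -> [-0.001  -0.0005  0.0003] [-0.2702  0.0003  0.0515]
top rk c [-28.3  -0.3] size 159 53 ang 87.96
[[0.9, 78.1], [-51.8, 80.0], [-57.5, -78.7], [-4.7, -80.6]]
scene rk c [-28.8  -6.9] size 173 77 ang -89.98
[[9.8, 79.7], [-67.5, 79.7], [-67.4, -93.6], [9.9, -93.6]]
top -50 y -79.0 -20.7
top -35 y -78.5 77.4
top -65 xmin -54.0
top -50 xmin -49.4
top 35 xmin -21.4
top 50 xmin -19.2
scene -50 y -93.6 72.9
scene -35 y -92.8 76.3
scene -65 xmin -66.7
scene -50 xmin -65.4
scene 35 xmin -67.5
scene 50 xmin -64.8
```

View pics/end.png

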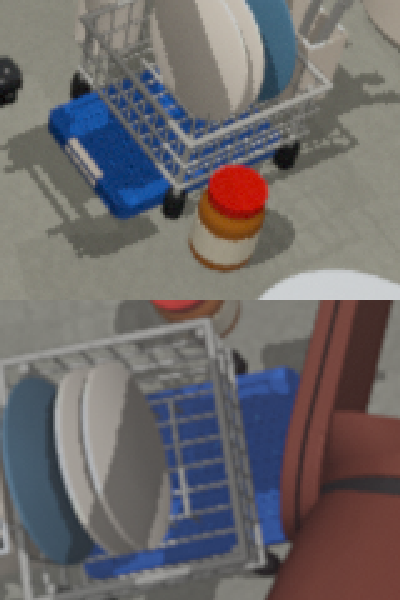

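The tray sits squarely between the feet. Its near end is about 60 mm out, which matches the position where the push met the stop, and the arm is clear.

```bash
python3 -c "
from bench import finish_job
print(finish_job())"
```

```text
the job is handed in; nothing more can be done
None
```

I slid the drip tray flat between the rack's front feet until it met the stop, moved the arm clear, and handed the job in at about 14 s of the 72 s. By camera it is square and within about 2 mm of the middle, but `finish_job()` returned no verdict.

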